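# Deflection check of a re-sprung mirror mount

### The arm

A 6-joint arm with a two-finger parallel gripper is mounted at the origin on a cart in front of the work surface, level with it; the furniture and walls round the work are solid. World frame = base frame: x ahead of the robot, y to its left, z up, the work surface at z = 0. Lengths are in m, angles in rad, forces in N, time in s.
With the tool pointing down it reaches from about 0.375 to 0.9 m from the base axis. Payload 3.1 kg.
Tool frame: the origin (TCP) lies midway between the tips of the shut fingers; the grasp point (between the pads) lies 19 mm behind it; z points along the fingers, y is the direction in which the jaws open and shut (so a half turn about z gives the same grasp; the last joint's range is limited). The gripper opens to 87 mm and grips with 3 to 60 N. Pads are 19 mm wide; open, the fingers measure 117 mm over their backs; the gripper's body (75 mm by 190 mm) begins 51 mm behind the grasp point.
Start: joints at [1.065, 0.527, 1.433, -0, 1.181, -0.178], TCP at [0.201, 0.592, 0.223] pointing down, gripper open.
Joint ranges: [-3.08, 3.08], [-0.75, 2.2], [0.22, 2.44], [-1.43, 4.57], [0, 2.65], [-2.85, 2.85]. Speed limits (rad/s): [2.79, 2.79, 3.14, 3.14, 3.14, 3.14].

### API

Orientations are given as a unit quaternion [x, y, z, w].
In Python, from rig import robot gives the robot as it stands.
- The arm moves only by the tool move_arm, never from a script. Its argument "rows" is one flat list of numbers, 7 for each row, row after row: the shift along the world's x, y, z in mm, then the turn, a rotation vector about the world's x, y, z in rad, then the closure, from 0 (fully open) to 1 (shut). A call has 1 to 12 rows; each row shifts and turns the commanded pose from where the row before left it; what a row does not reach is not made up. A row lasts 1/10 s, in which the tool goes at most 50 mm and 8.59 degrees, less where a joint would pass 70% of its speed; a pose out of reach is approached as far as the arm can. A call with a gripper value outside its range is refused whole. The fingers move at their own pace and stop on an object; "grip_force" is the grip in N (left out, the last holds). Time passes only in rows, so rows that do not move let the fingers close. It gives the time, the measured TCP pose, the force and the opening at its end, in the units of the state.
- robot.get_obs(): the state, without advancing time (a new reading comes with each control period).
- robot.camera(name): name is "side" or "top" or "wrist"; returns a dict with "color" (400x640x3 uint8, red, green, blue), "z_map" (400x640 float32, m along the optical axis (not along the pixel's ray), 0 where there is no reading), "camera_matrix" (3x3 intrinsics, pixels), "R" (3x3) and "t" (3): a world point X has camera coordinates R X + t; the wrist camera has in their place "tool_from_camera" (4x4, takes a point from camera to tool coordinates, whose origin is the TCP and whose axes are the flange's). Camera axes: x right, y down, z forward; pixel columns grow to the right and rows downward; lengths in m; the calibration is good to about 2 mm. A picture is of the moment at which its call begins: read the wrist's pose just before it.
- robot.hand_in(): hands the job in, once; it reports no verdict.
Trained networks look in the newest picture that a camera, given by its name, has taken for a name from the list of things; names that differ only in an ending like _2 or _b are one class to them, and where a whole thing is asked for, a point or a joint stands for the part that bears it (a point fixed in the world has none). Each returns a list of dicts, best first, with "conf" (0 to 1); they miss things now and then, are a little off and sometimes report something else, mostly with a low value. They report only what shows in the picture. A call takes as long as a camera call.
- robot.search_frame(camera, thing): "at" ([column, row] in pixels, amid what is visible of it).
- robot.spot_point(camera, thing): "at" ([column, row] in pixels: a listed point, or the origin of a listed thing).
The state is a dict: "time": time; "q": joint angles; "joint_velocities": joint speeds; "joint_torque": joint torques, N m; "position": TCP position; "tool_rot": TCP orientation; "ft_force": force on the tool from outside, world axes, zero at the start; "moment": the same for the moment, N m; "grip_width": finger opening in m.
Only numpy, scipy, OpenCV 4.12 (cv2) and the standard library are available. Lean on these libraries where they do the work, as an engineer would, in place of code of your own. Each camera call takes 0.05 s, during which the arm holds its last target.

### The job

Check the deflection of the spring-backed mirror mount: first push the tell-tale, the upper of the two hands over the scale, back by its upright pin until it rests against the pointer below it. Then press the thumb button on the plate's free corner until the pointer reaches the set-mark clip on the scale, without running past it, hold it there a moment and let the plate spring back, so that the tell-tale stays behind at the mark. Work gently with the fingertips or the outside of the fingers only: keep off the mirror, leave the clip and everything else on the table where it is, and pinch or lift nothing.

Things in the scene. Friction and masses are not known exactly. Their poses are not given: they have to be found in the camera images.
- mount: The fixture, bolted down: dark base 286 (its y) x 120 (its x) x 12 mm. Origin at the underside near the middle; x to the back, y left, z up. Vertical hinge spindle at x 0, y -40 mm; right of it the upright face plate (y -48 to -134 mm) with a back frame behind it (x +44 mm, as high as the plate), left of it pointer, tell-tale and scale. Nothing on it is higher than 145 mm.
- face_plate: Upright plate, 74 mm high (z 18 to 92), 8 mm thick, reaching 94 mm along its -y from the spindle; front to -x. Origin on the spindle axis at table height. Pressing its free corner to +x turns it about +z, from rest (0, hard stop) to at most 0.40 rad; its spring takes 3 N at the button at first, about 7.5 N at 0.27 rad. The pointer is fixed to it and turns by the same angle.
- thumb_button (a point): Centre of the front face of the steel thumb button (19 mm across, standing 11 mm proud of the plate's front) at the face plate's top free corner, 80 mm from the spindle axis and 80 mm above the table, 12 mm below the plate's top edge. Axes as the face plate's; press it along +x.
- mirror: Round mirror in a black ring, 45 mm across, 5 mm proud of the front of the face plate, centred 38 mm from the spindle and 45 mm above the table, below the button and nearer to the spindle. Origin at its centre, axes as the face plate's. Not to be touched.
- pointer_tip (a point): Tip of the steel pointer, the lower of the two hands (6 mm wide, thinner at the end), 153 mm from the spindle axis, 100 mm above the table. +y runs along the pointer from spindle to tip, x square to it to the back. Pressing the plate swings the tip to -x, to the front. At rest the pointer leans 0.22 rad to the back of the mount's +y.
- telltale: Flat steel hand above the pointer on the same spindle, held by friction (0.4 N at the pin). Origin on the spindle axis at table height, +y along the hand, x to the back. Its lug hangs down in front of the pointer: the pointer pushes it to the front and leaves it there; resting against the pointer it lies exactly over it. It starts 0.31 to 0.37 rad in front of the pointer, past the mark.
- telltale_pin (a point): On the axis of the tell-tale's upright steel pin with a ball top (9 mm thick, 111 to 142 mm above the table), 95 mm from the spindle; this point is 128 mm above the table. Axes as telltale. Push the pin from its front side towards +x, in an arc about the spindle, with the fingertips 114 to 135 mm above the table (the hand below is topped at 112 mm).
- telltale_tip (a point): Tip of the tell-tale hand, 148 mm from the spindle axis, 110 mm above the table. Axes as telltale.
- mark (a point): Inner end of the white index of the small black set-mark clip (8 x 12 x 13 mm) on the arc rail round the scale, 153 mm from the spindle axis, 100 mm above the table: where the pointer's tip is to come. +y points from the spindle to the mark, x to the back: a tip at positive x in this frame is short of the mark, at negative x past it. It is 0.14 to 0.27 rad from the resting pointer.
- loupe: Black eye loupe, 33 mm across, 31 mm high, standing on the front left of the mount's base; origin under its centre. Leave alone.
- tweezers: Steel tweezers, 123 mm long, lying left of the mount; origin under their middle. Leave alone.
- tin_paste: Round green tin with a white lid, 59 mm across, 30 mm high, at the right back; origin under its centre. Leave alone.
- note_pad: Pocket note pad, 103 x 68 x 10 mm, lying left of the mount; origin under its centre. Leave alone.

How it is judged:
On the way, in this order (a step that is already met when the one before it is completed fails the run):
1. the tell-tale hand has been pushed back onto the resting pointer (tips in line within 5 mm) (x of telltale_tip in the frame of pointer_tip above -0.005 m and distance of pointer_tip from where it was at the start of the episode below 0.005 m), for 0.1 s.
2. the fingers press the face plate near its thumb button, and the pointer, with the tell-tale before it, stands at the set mark (within 5 mm) (x of pointer_tip in the frame of mark between -0.005 and 0.005 m and x of telltale_tip in the frame of mark between -0.005 and 0.005 m and contact force between the fingers and face_plate above 0.5 N and distance between the grasp point and thumb_button below 0.08 m), for 0.2 s.
At the end, for the whole second after the job is handed in: The tell-tale's tip stands at the set mark within 5 mm to either side, the face plate is back at rest (pointer tip within 5 mm of where it started), and both are still (x of telltale_tip in the frame of mark between -0.005 and 0.005 m and distance of pointer_tip from where it was at the start of the episode below 0.005 m and angular speed of each of telltale, face_plate below 0.05 rad/s); the robot touches nothing.
It fails at once if the pointer was run more than 9 mm past the set mark (x of pointer_tip in the frame of mark below -0.009 m).
It fails at once if the mirror was touched (contact force between the fingers and mirror above 0.3 N).
It fails at once if the set-mark clip was shifted (distance of mark from where it was at the start of the episode above 0.004 m).
It fails at once if the tell-tale or the face plate was pinched or forced (more than 30 N) (contact force between the fingers and telltale above 30 N or contact force between the fingers and face_plate above 30 N).
It fails at once if something else on the table was shifted or lifted by more than 20 mm (distance of any of loupe, tweezers, tin_paste, note_pad from where it was at the start of the episode above 0.02 m).
It also fails if it takes over 48 s, if anything falls off the work surface, if the arm or the gripper's body presses on something with over 40 N, if the wrist force passes 120 N, or if a joint passes its speed limit or range.

## Working session

There is one attempt and no reset: what is moved stays moved. The work goes in short steps, Python scripts to look and compute and a tool call to move; the robot and the scene stay as the last step left them, time stands still between calls to the robot, and variables do not carry over. Pictures are saved under pics/ and viewed, and the job is handed in when it is done.

Besides the shell and the picture viewer there is one more tool, called after "Call:" as name(argument=value, ...) on one line, values as JSON. move_arm: Moves the arm, as the interface text tells. Its arguments: {"type":"object","properties":{"rows":{"type":"array","items":{"type":"number"}},"grip_force":{"type":"number"}},"required":["rows"]}

```bash
ls; mkdir -p pics; cat > h.py <<'E'
import numpy as np, cv2
from rig import robot
def snap(n,fn):
    c=robot.camera(n); cv2.imwrite('pics/'+fn,c['color'][:,:,::-1]); return c
def world(c,uv,dz=0):
    u,v=uv;K=c['camera_matrix'];z=c['z_map'][int(round(v)),int(round(u))]
    p=np.linalg.inv(K)@[u,v,1]*z
    return c['R'].T@(p-c['t'])
def atz(c,uv,h):
    K=c['camera_matrix'];d=c['R'].T@(np.linalg.inv(K)@[uv[0],uv[1],1]);o=-c['R'].T@c['t']
    return o+d*(h-o[2])/d[2]
E
python3 - <<'E'
from h import *
np.set_printoptions(precision=4,suppress=True)
print(robot.get_obs())
hs=dict(mount=0,face_plate=0,thumb_button=.08,mirror=.045,pointer_tip=.1,telltale=0,telltale_pin=.128,telltale_tip=.11,mark=.1,loupe=0,tweezers=0,tin_paste=0,note_pad=0)
for n in('top','side'):
    c=snap(n,n+'0.png')
    print(n,-c['R'].T@c['t'],c['camera_matrix'][0,0])
    for t,h in hs.items():
        for r in robot.spot_point(n,t)[:2]:
            print(t,r['conf'],r['at'],atz(c,r['at'],h))
E
```

```text
pics
{'time': 0.0, 'q': array([ 1.0645,  0.5285,  1.4339,  0.    ,  1.1814, -0.1785]), 'joint_velocities': array([ 0.0005, -0.0004,  0.0003,  0.0019,  0.0002, -0.0019]), 'joint_torque': array([ -0.0011, -44.0038, -17.6597,   0.0634,   0.0581,  -0.0002]), 'position': array([0.2008, 0.5911, 0.2216]), 'tool_rot': array([ 0.1632,  0.9866, -0.001 , -0.0004]), 'ft_force': array([-1.2242, -0.9025,  0.5634]), 'moment': array([-0.0009, -0.0114,  0.0351]), 'grip_width': 0.08723323754146543}
top [0.4779 0.1154 0.9422] 371.71298363340975
mount 0.7 [358.8, 224.0] [0.4724 0.0486 0.    ]
face_plate 0.6 [372.9, 219.1] [0.4857 0.0135 0.    ]
face_plate 0.37 [341.1, 239.9] [0.431  0.0921 0.    ]
thumb_button 0.6 [413.7, 214.9] [ 0.4973 -0.0709  0.08  ]
mirror 0.54 [392.7, 219.1] [ 0.4867 -0.0288  0.045 ]
pointer_tip 0.83 [310.6, 224.6] [0.4684 0.1644 0.1   ]
telltale 0.77 [376.6, 218.1] [0.4885 0.0043 0.    ]
telltale 0.31 [316.4, 238.3] [0.4332 0.1545 0.    ]
telltale_pin 0.69 [341.0, 237.0] [0.4437 0.0957 0.128 ]
telltale_pin 0.64 [442.4, 166.9] [ 0.6024 -0.1207  0.128 ]
telltale_tip 0.65 [320.3, 24
[... 424 characters left out ...]
0.    ]
thumb_button 0.78 [306.9, 155.8] [ 0.4973 -0.0693  0.08  ]
thumb_button 0.61 [354.0, 205.9] [0.4117 0.1191 0.08  ]
mirror 0.62 [344.6, 216.6] [0.4359 0.126  0.045 ]
mirror 0.6 [355.4, 207.5] [0.4    0.1044 0.045 ]
pointer_tip 0.75 [337.8, 220.0] [0.4677 0.1625 0.1   ]
telltale_pin 0.57 [339.2, 191.6] [0.4496 0.0984 0.128 ]
telltale_tip 0.61 [355.8, 206.6] [0.4158 0.1396 0.11  ]
mark 0.57 [344.9, 215.7] [0.4472 0.1541 0.1   ]
loupe 0.67 [333.6, 197.8] [0.4405 0.0339 0.    ]
tweezers 0.68 [363.7, 299.8] [0.4404 0.3424 0.    ]
tweezers 0.67 [335.0, 200.2] [ 0.4385  0.0427 -0.    ]
tin_paste 0.46 [259.7, 157.3] [ 0.6263 -0.1565 -0.    ]
note_pad 0.58 [365.8, 339.0] [0.4622 0.4348 0.    ]
```

```bash
python3 - <<'E'
import cv2
for n,(a,b,c,d) in dict(top=(270,150,470,300),side=(260,110,410,260)).items():
    i=cv2.imread(f'pics/{n}0.png')[b:d,a:c]; cv2.imwrite(f'pics/{n}0z.png',cv2.resize(i,None,fx=4,fy=4,interpolation=cv2.INTER_CUBIC))
E
```

```text
(no output)
```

View pics/top0z.png

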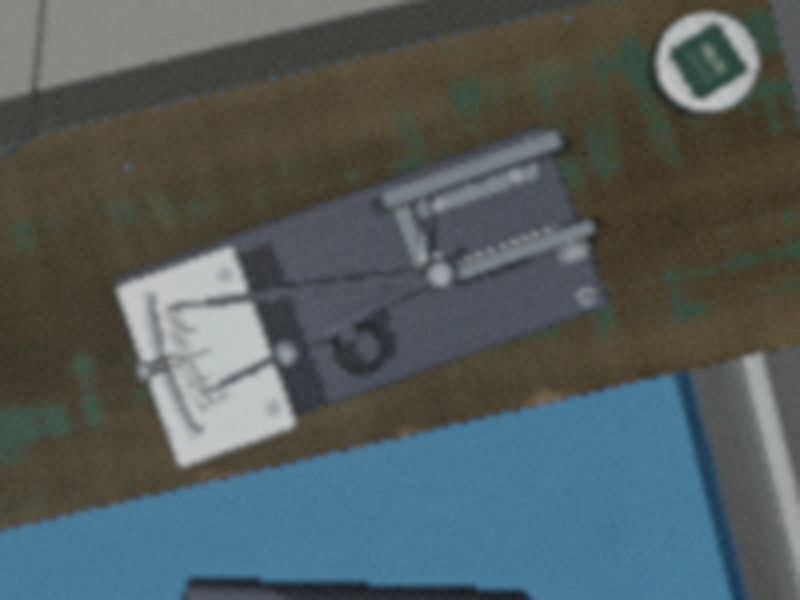

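View pics/side0z.png

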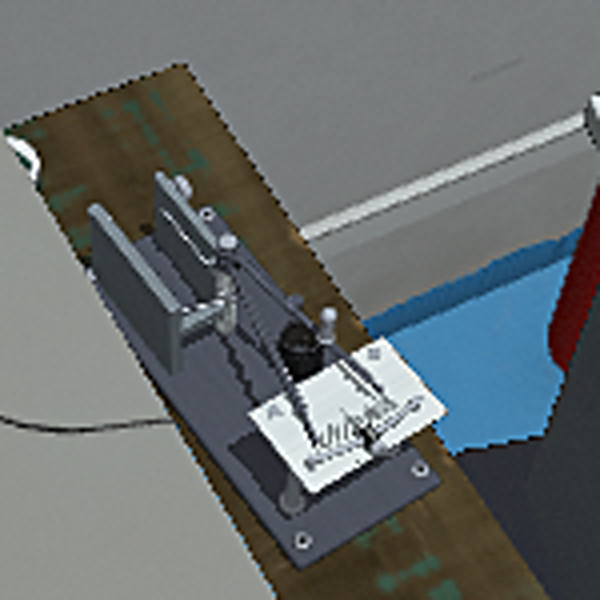

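View pics/top0.png

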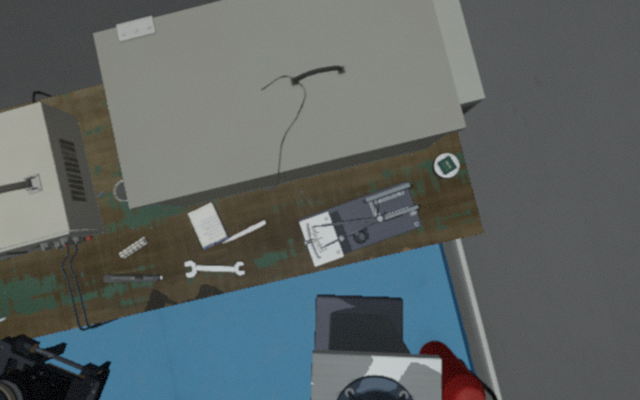

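```bash
cat > fit.py <<'E'
from h import *
from scipy.optimize import least_squares
def fit(obs):
    # obs list (name, xy, w); params Sx,Sy,psi,tt(angle of telltale front of pointer),mk
    def pt(p,n):
        S=p[:2];psi,tt,mk=p[2:]
        P=psi-.22
        def d(a,r): return S+r*np.array([-np.sin(a),np.cos(a)])
        if n=='pointer_tip':return d(P,.153)
        if n=='telltale_tip':return d(P+tt,.148)
        if n=='telltale_pin':return d(P+tt,.095)
        if n=='mark':return d(P+mk,.153)
        if n=='face_plate':return S
        if n=='thumb_button':
            return S-.080*np.array([-np.sin(psi),np.cos(psi)])-.015*np.array([np.cos(psi),np.sin(psi)])
    f=lambda p:np.concatenate([(pt(p,n)-xy)*w for n,xy,w in obs])/.002
    r=least_squares(f,[.486,.012,.3,.34,.2],loss='soft_l1')
    return r.x,[(n,((xy-pt(r.x,n))*1000).round(1)) for n,xy,w in obs],lambda n:pt(r.x,n)
E
python3 - <<'E'
from fit import *
np.set_printoptions(precision=4,suppress=True)
A=np.array
o=[('pointer_tip',A([.4684,.1644]),1),('pointer_tip',A([.4677,.1625]),1),('telltale_tip',A([.4136,.1405]),1),('telltale_tip',A([.4158,.1396]),1),('mark',A([.4434,.1485]),1),('mark',A([.4472,.1541]),1),('telltale_pin',A([.4437,.0957]),1),('telltale_pin',A([.4496,.0984]),1),('thumb_button',A([.4973,-.0709]),1),('thumb_button',A([.4973,-.0693]),1),('face_plate',A([.4857,.0135]),1),('face_plate',A([.4857,.012]),1)]
x,res,pt=fit(o);print(x);[print(r) for r in res]
c=robot.camera('top')
for uv in [(200,100),(300,150),(400,100),(440,60),(130,150),(260,150),(300,30),(350,180),(412,185),(60,200),(375,310),(340,370),(445,360)]: print(uv,world(c,uv))
for d in c['z_map'][:5,:5]: pass
E
```

```text
[0.4859 0.0108 0.3341 0.3758 0.163 ]
('pointer_tip', array([-0.1,  1.6]))
('pointer_tip', array([-0.8, -0.3]))
('telltale_tip', array([-2.7, -0.9]))
('telltale_tip', array([-0.5, -1.8]))
('mark', array([-0.7, -9.4]))
('mark', array([ 3.1, -3.8]))
('telltale_pin', array([2.5, 1.1]))
('telltale_pin', array([8.4, 3.8]))
('thumb_button', array([-0.7, -1.2]))
('thumb_button', array([-0.7,  0.4]))
('face_plate', array([-0.2,  2.7]))
('face_plate', array([-0.2,  1.2]))
(200, 100) [0.7002 0.3726 0.2561]
(300, 150) [0.6085 0.1793 0.2562]
(400, 100) [ 0.707  -0.0046  0.2536]
(440, 60) [ 0.7842 -0.0775  0.2529]
(130, 150) [0.6024 0.5056 0.2518]
(260, 150) [0.6072 0.2548 0.2544]
(300, 30) [0.839  0.1866 0.2539]
(350, 180) [ 0.5832  0.0734 -0.0003]
(412, 185) [ 0.5743 -0.0825  0.0008]
(60, 200) [0.5074 0.7255 0.1348]
(375, 310) [ 0.1217 -0.0674 -0.5967]
(340, 370) [0.1106 0.0867 0.0021]
(445, 360) [-0.0206 -0.3122 -0.4694]
```

```bash
python3 - <<'E'
from h import *
np.set_printoptions(precision=4,suppress=True)
c=robot.camera('wrist');print(c['tool_from_camera'],c['camera_matrix'])
c=robot.camera('top')
for uv in [(130,208),(200,188),(278,175),(350,158),(465,128)]: print(atz(c,uv,.255))
E
```

```text
[[-0.0002 -0.9536 -0.3011  0.0839]
 [ 1.     -0.0002 -0.0001 -0.0001]
 [ 0.     -0.3011  0.9536 -0.1617]
 [ 0.      0.      0.      1.    ]] [[323.0407   0.     315.7073]
 [  0.     323.0407 200.5897]
 [  0.       0.       1.    ]]
[0.4915 0.4978 0.255 ]
[0.5327 0.3655 0.255 ]
[0.5608 0.2191 0.255 ]
[0.5957 0.0858 0.255 ]
[ 0.656  -0.1241  0.255 ]
```

Call:
move_arm(rows=[10,-40,15,0,0,0.1,1,18,-42,15,0,0,0.1,1,18,-42,15,0,0,0.1,1,18,-42,15,0,0,0.1,1,18,-42,15,0,0,0.1,1,18,-42,10,0,0,0.1,1,18,-42,10,0,0,0.062,1,18,-42,0,0,0,0,1,18,-42,0,0,0,0,1,18,-42,0,0,0,0,1,18,-42,0,0,0,0,1,10,-40,0,0,0,0,1])

```text
time: 2.75
position: [0.4025, 0.0897, 0.318]
tool_rot: [-0.166, 0.986, -0.0, 0.001]
ft_force: [0.2, 0.3, -0.3]
grip_width: 0.0025
```

```bash
cat >> h.py <<'E'
from scipy.spatial.transform import Rotation as Ro
def wrist(fn):
    o=robot.get_obs(); c=robot.camera('wrist'); cv2.imwrite('pics/'+fn,c['color'][:,:,::-1])
    T=np.eye(4);T[:3,:3]=Ro.from_quat(o['tool_rot']).as_matrix();T[:3,3]=o['position']
    M=T@c['tool_from_camera']; c['R']=M[:3,:3].T; c['t']=-M[:3,:3].T@M[:3,3]
    return c
HS=dict(face_plate=0,thumb_button=.08,mirror=.045,pointer_tip=.1,telltale_pin=.128,telltale_tip=.11,mark=.1,loupe=0)
E
python3 - <<'E'
from h import *
np.set_printoptions(precision=4,suppress=True)
c=wrist('w1.png')
for t,h in HS.items():
    for r in robot.spot_point('wrist',t)[:2]: print(t,r['conf'],r['at'],atz(c,r['at'],h),world(c,r['at']))
E
```

```text
face_plate 0.59 [251.0, 190.3] [0.484  0.0124 0.    ] [0.4796 0.0138 0.0131]
thumb_button 0.81 [173.2, 196.1] [ 0.4975 -0.0721  0.08  ] [ 0.5329 -0.0994 -0.0008]
thumb_button 0.74 [502.4, 258.4] [0.4377 0.3738 0.08  ] [0.458  0.429  0.0092]
mirror 0.53 [220.8, 198.3] [ 0.4941 -0.0199  0.045 ] [ 0.4872 -0.0166  0.0625]
mirror 0.43 [250.6, 193.0] [0.4728 0.0177 0.045 ] [0.4807 0.0153 0.0222]
pointer_tip 0.86 [355.1, 234.5] [0.4634 0.1641 0.1   ] [0.4667 0.1665 0.0911]
telltale_pin 0.96 [309.8, 207.5] [0.4386 0.0952 0.128 ] [0.4363 0.0946 0.1351]
telltale_tip 0.61 [349.2, 200.7] [0.4209 0.1388 0.11  ] [0.426  0.1428 0.0908]
mark 0.71 [358.6, 214.4] [0.4365 0.1584 0.1   ] [0.4356 0.1576 0.103 ]
mark 0.33 [280.0, 188.1] [0.4361 0.0555 0.1   ] [0.4536 0.0544 0.0414]
loupe 0.75 [283.5, 175.7] [0.4455 0.0529 0.    ] [0.4425 0.0531 0.0118]
```

View pics/w1.png

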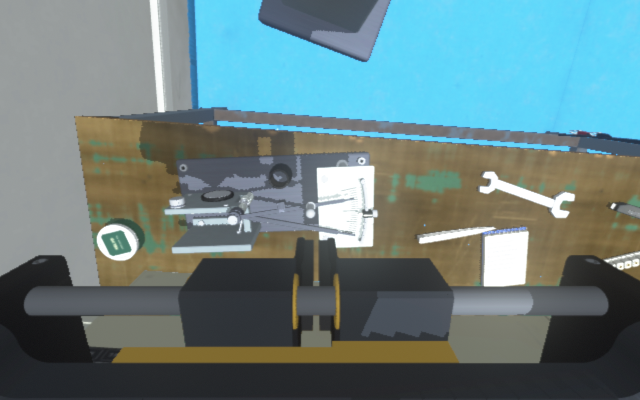

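```bash
python3 - <<'E'
import cv2
i=cv2.imread('pics/w1.png')[140:265,160:390]; cv2.imwrite('pics/w1z.png',cv2.resize(i,None,fx=3.47,fy=3.47,interpolation=cv2.INTER_CUBIC))
E
```

```text
(no output)
```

View pics/w1z.png

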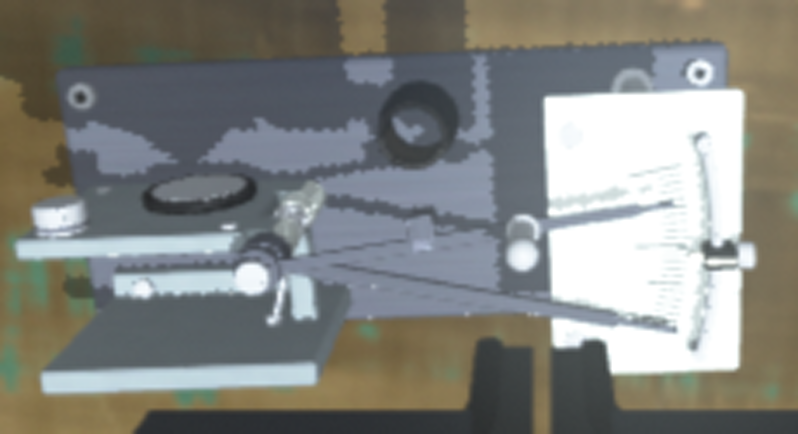

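```bash
python3 - <<'E'
from fit import *
np.set_printoptions(precision=4,suppress=True)
A=np.array
c=wrist('w2.png')
z=lambda u,v,h:(atz(c,(160+u/3.47,140+v/3.47),h)[:2])
o=[('pointer_tip',z(678,329,.1),1),('telltale_tip',z(675,204,.11),1),('telltale_pin',z(522,257,.138),1),('mark',z(705,253,.1),1),('face_plate',z(252,277,.14),.7),('thumb_button',A([.4975,-.0715]),1)]
x,res,pt=fit(o);print(x);[print(r,s[1]) for r,s in zip(res,o)]
o+=[('pointer_tip',A([.4684,.1644]),1),('pointer_tip',A([.4677,.1625]),1),('telltale_tip',A([.4136,.1405]),1),('telltale_tip',A([.4158,.1396]),1),('telltale_pin',A([.4437,.0957]),1),('thumb_button',A([.4973,-.0709]),1),('thumb_button',A([.4973,-.0693]),1),('face_plate',A([.4857,.0135]),1),('face_plate',A([.4857,.012]),1)]
x,res,pt=fit(o);print(x);[print(r,s[1]) for r,s in zip(res,o)]
for n in ['pointer_tip','telltale_tip','telltale_pin','mark','face_plate','thumb_button']: print(n,pt(n))
E
```

```text
[0.4823 0.0167 0.3621 0.3354 0.201 ]
('pointer_tip', array([ 0.3, -0.1])) [0.4609 0.1681]
('telltale_tip', array([-0.3, -0.9])) [0.414  0.1473]
('telltale_pin', array([ 1.4, -0.2])) [0.44   0.1009]
('mark', array([-0.7,  5.6])) [0.4301 0.1664]
('face_plate', array([-7.6,  3.8])) [0.4747 0.0205]
('thumb_button', array([ 0.9, -8.1])) [ 0.4975 -0.0715]
[0.485  0.0124 0.337  0.3769 0.2445]
('pointer_tip', array([-6.3,  3.7])) [0.4609 0.1681]
('telltale_tip', array([-0.9,  4.6])) [0.414  0.1473]
('telltale_pin', array([0.1, 4.9])) [0.44   0.1009]
('mark', array([-0.8, 10.9])) [0.4301 0.1664]
('face_plate', array([-10.3,   8.1])) [0.4747 0.0205]
('thumb_button', array([ 0.2, -3.5])) [ 0.4975 -0.0715]
('pointer_tip', array([1.3, 0. ])) [0.4684 0.1644]
('pointer_tip', array([ 0.6, -1.9])) [0.4677 0.1625]
('telltale_tip', array([-1.2, -2.2])) [0.4136 0.1405]
('telltale_tip', array([ 1. , -3.1])) [0.4158 0.1396]
('telltale_pin', array([ 3.7, -0.4])) [0.4437 0.0957]
('thumb_button', array([ 0. , -2.9])) [ 0.4973 -0.0709]
('thumb_button', array([ 0. , -1.3])) [ 0.4973 -0.0693]
('face_plate', array([0.7, 1.1])) [0.4857 0.0135]
('face_plate', array([ 0.7, -0.4])) [0.4857 0.012 ]
pointer_tip [0.4671 0.1644]
telltale_tip [0.4148 0.1427]
telltale_pin [0.44   0.0961]
mark [0.4309 0.1555]
face_plate [0.485  0.0124]
thumb_button [ 0.4973 -0.068 ]
```

```bash
python3 - <<'E'
from h import *
np.set_printoptions(precision=4,suppress=True)
o=robot.get_obs();print(o['position'],o['tool_rot'],o['joint_velocities'])
c=wrist('w3.png')
i=cv2.imread('pics/w3.png')[140:265,160:390]; cv2.imwrite('pics/w3z.png',cv2.resize(i,None,fx=3.47,fy=3.47,interpolation=cv2.INTER_CUBIC))
for t,h in HS.items():
    for r in robot.spot_point('wrist',t)[:1]: print(t,r['conf'],r['at'],atz(c,r['at'],h))
a=cv2.imread('pics/w1.png').astype(int);b=cv2.imread('pics/w3.png');print(abs(a-b).mean())
E
```

```text
[0.4007 0.0929 0.3176] [-0.1676  0.9859  0.0001  0.    ] [-0.0032  0.0019 -0.0027 -0.0004 -0.0006 -0.0011]
face_plate 0.6 [248.9, 191.7] [0.4848 0.0136 0.    ]
thumb_button 0.88 [169.8, 195.6] [ 0.4963 -0.0726  0.08  ]
mirror 0.82 [216.9, 198.7] [ 0.4942 -0.0212  0.045 ]
pointer_tip 0.6 [352.1, 235.2] [0.4629 0.1642 0.1   ]
telltale_pin 0.91 [307.5, 207.8] [0.4375 0.0962 0.128 ]
telltale_tip 0.94 [351.2, 199.7] [0.4165 0.1439 0.11  ]
mark 0.66 [353.3, 212.5] [0.4338 0.1545 0.1   ]
loupe 0.92 [278.9, 174.0] [0.4429 0.049  0.    ]
4.9241875
```

View pics/w3z.png

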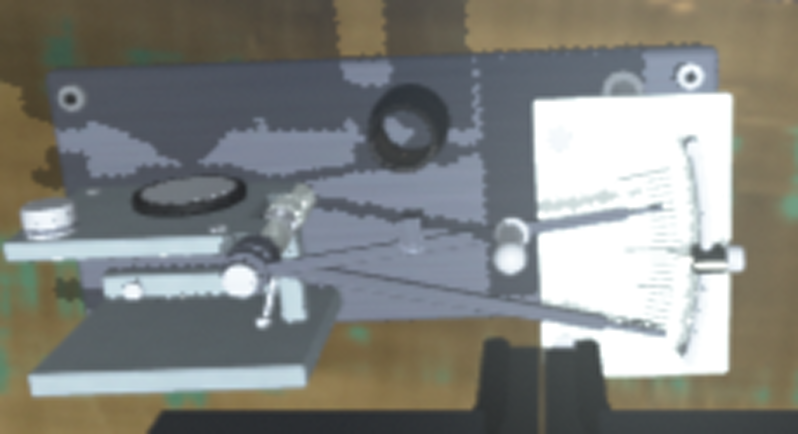

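```bash
python3 - <<'E'
from fit import *
np.set_printoptions(precision=4,suppress=True)
A=np.array
c=wrist('w4.png')
z=lambda u,v,h:(atz(c,(160+(u+.5)/3.47-.5,140+(v+.5)/3.47-.5),h)[:2])
w=[('pointer_tip',z(664,333,.1),1),('telltale_tip',z(662,207,.11),1),('telltale_pin',z(510,260,.138),1),('mark',z(693,257,.1),1),('face_plate',z(241,280,.143),1),
('thumb_button',A([.4963,-.0726]),1),('telltale_pin',A([.4375,.0962]),1),('telltale_tip',A([.4165,.1439]),1),('mark',A([.4338,.1545]),1),('pointer_tip',A([.4629,.1642]),1)]
o=w+[('pointer_tip',A([.4684,.1644]),1),('pointer_tip',A([.4677,.1625]),1),('telltale_tip',A([.4136,.1405]),1),('telltale_tip',A([.4158,.1396]),1),('telltale_pin',A([.4437,.0957]),1),('thumb_button',A([.4973,-.0709]),1),('thumb_button',A([.4973,-.0693]),1),('face_plate',A([.4857,.0135]),1),('face_plate',A([.4857,.012]),1)]
for q in (w,o):
  x,res,pt=fit(q);print(x);[print(r,s[1]) for r,s in zip(res,q)]
for n in ['pointer_tip','telltale_tip','telltale_pin','mark','face_plate','thumb_button']: print(n,pt(n))
print(world(c,(160+241/3.47,140+280/3.47)))
E
```

```text
[0.4822 0.0109 0.3425 0.3374 0.1995]
('pointer_tip', array([ 1.1, -1. ])) [0.4646 0.1618]
('telltale_tip', array([ 0.5, -1.9])) [0.4169 0.1416]
('telltale_pin', array([ 2.7, -0.3])) [0.4427 0.0957]
('mark', array([-0.3,  4.9])) [0.4334 0.161 ]
('face_plate', array([-6.5,  5. ])) [0.4756 0.0159]
('thumb_button', array([ 1.4, -3.1])) [ 0.4963 -0.0726]
('telltale_pin', array([-2.5,  0.2])) [0.4375 0.0962]
('telltale_tip', array([0. , 0.4])) [0.4165 0.1439]
('mark', array([ 0.1, -1.5])) [0.4338 0.1545]
('pointer_tip', array([-0.6,  1.5])) [0.4629 0.1642]
[0.4847 0.0114 0.3397 0.3636 0.2192]
('pointer_tip', array([-1.8, -1.5])) [0.4646 0.1618]
('telltale_tip', array([ 1.1, -0.8])) [0.4169 0.1416]
('telltale_pin', array([2.2, 0.2])) [0.4427 0.0957]
('mark', array([-0.3,  5.3])) [0.4334 0.161 ]
('face_plate', array([-9. ,  4.6])) [0.4756 0.0159]
('thumb_button', array([-0.9, -3.5])) [ 0.4963 -0.0726]
('telltale_pin', array([-3. ,  0.7])) [0.4375 0.0962]
('telltale_tip', array([0.6, 1.5])) [0.4165 0.1439]
('mark', array([ 0. , -1.2])) [0.4338 0.1545]
('pointer_tip', array([-3.5,  0.9])) [0.4629 0.1642]
('pointer_tip', array([2. , 1.1])) [0.4684 0.1644]
('pointer_tip', array([ 1.3, -0.8])) [0.4677 0.1625]
('telltale_tip', array([-2.3, -1.9])) [0.4136 0.1405]
('telltale_tip', array([-0.1, -2.8])) [0.4158 0.1396]
('telltale_pin', array([3.2, 0.2])) [0.4437 0.0957]
('thumb_button', array([ 0.1, -1.8])) [ 0.4973 -0.0709]
('thumb_button', array([ 0.1, -0.2])) [ 0.4973 -0.0693]
('face_plate', array([1. , 2.1])) [0.4857 0.0135]
('face_plate', array([1. , 0.6])) [0.4857 0.012 ]
pointer_tip [0.4664 0.1633]
telltale_tip [0.4159 0.1424]
telltale_pin [0.4405 0.0955]
mark [0.4338 0.1557]
face_plate [0.4847 0.0114]
thumb_button [ 0.4972 -0.0691]
[0.4871 0.0129 0.1186]
```

Call:
move_arm(rows=[3,-5,-40,0,0,0,1,3,-5,-40,0,0,0,1,0,0,-40,0,0,0,1,0,0,-40,0,0,0,1,0,0,-25,0,0,0,1,0,0,-9,0,0,0,1,0,0,0,0,0,0,1,0,0,0,0,0,0,1])

```text
time: 4.55
position: [0.4081, 0.0816, 0.1243]
tool_rot: [-0.166, 0.986, -0.0, 0.001]
ft_force: [-0.2, -1.3, 0.4]
grip_width: 0.0004
```

```bash
python3 - <<'E'
from h import *
np.set_printoptions(precision=4,suppress=True)
o=robot.get_obs();print(o['time'],o['position'],o['ft_force'],o['joint_velocities'])
c=snap('side','s5.png')
i=cv2.imread('pics/s5.png')[110:260,260:410]; cv2.imwrite('pics/s5z.png',cv2.resize(i,None,fx=4,fy=4,interpolation=cv2.INTER_CUBIC))
c=wrist('w5.png')
for t in('telltale_pin','telltale_tip','pointer_tip','mark','face_plate'):
    for r in robot.spot_point('wrist',t)[:1]: print(t,r['conf'],r['at'],atz(c,r['at'],HS[t]))
E
```

```text
4.55 [0.4081 0.0816 0.1243] [-0.1753 -1.2681  0.3909] [ 0.002  -0.0209 -0.0044 -0.0005 -0.0024  0.0001]
telltale_pin 0.53 [320.8, 313.0] [0.4398 0.096  0.128 ]
pointer_tip 0.2 [162.8, 261.9] [ 0.4562 -0.0057  0.1   ]
mark 0.67 [78.2, 270.1] [ 0.4802 -0.0565  0.1   ]
face_plate 0.89 [223.0, 244.4] [0.4867 0.0137 0.    ]
```

View pics/w5.png

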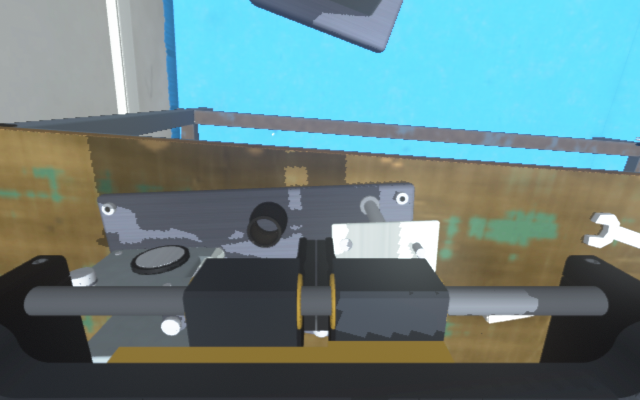

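View pics/s5z.png

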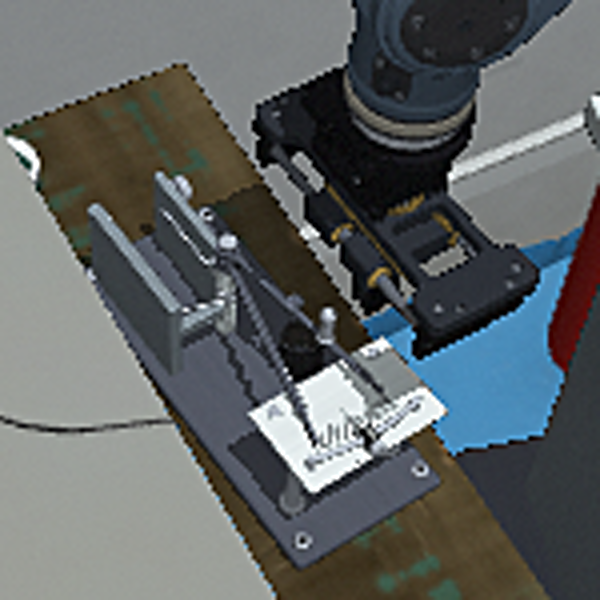

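Call:
move_arm(rows=[7.5,2.7,0,0,0,0,1,7.5,2.7,0,0,0,0,1,7.5,2.7,0,0,0,0,1,7.5,2.7,0,0,0,0,1,7.5,2.7,0,0,0,0,1,6,2,0,0,0,0,1,0,0,0,0,0,0,1])

```text
time: 5.6
position: [0.4522, 0.0973, 0.1235]
tool_rot: [-0.167, 0.986, -0.0, 0.001]
ft_force: [0.8, -0.2, -0.7]
grip_width: 0.0001
```

```bash
cat > look.py <<'E'
from h import *
import sys
np.set_printoptions(precision=4,suppress=True)
o=robot.get_obs();print(o['time'],o['position'],o['ft_force'])
p=o['position'][:2]-[.4847,.0114];print('mount xy',p@[.943,.333],p@[-.333,.943])
t=sys.argv[1]
ims=[]
for n,(a,b,e,d) in dict(side=(285,150,385,250),top=(290,170,430,275)).items():
    c=snap(n,f'{n}{t}.png')
    i=c['color'][b:d,a:e,::-1];ims.append(cv2.resize(i,(400*(e-a)//(d-b),400),interpolation=cv2.INTER_CUBIC)[:, :400])
    for k in('telltale_pin','telltale_tip','pointer_tip','mark'):
        for r in robot.spot_point(n,k)[:1]: print(n,k,r['conf'],r['at'],atz(c,r['at'],HS[k]))
cv2.imwrite(f'pics/l{t}.png',np.hstack(ims))
E
python3 look.py 6
```

```text
5.6 [0.4522 0.0973 0.1235] [ 0.7971 -0.1929 -0.7161]
mount xy -0.0020275640520701003 0.09186098814679086
side telltale_pin 0.52 [331.9, 193.8] [0.4693 0.1011 0.128 ]
side telltale_tip 0.6 [343.4, 215.2] [0.4528 0.1575 0.11  ]
side pointer_tip 0.62 [338.7, 219.2] [0.4649 0.1607 0.1   ]
side mark 0.6 [319.6, 194.2] [0.4948 0.0779 0.1   ]
top pointer_tip 0.7 [440.6, 165.6] [ 0.6096 -0.1248  0.1   ]
```

View pics/l6.png

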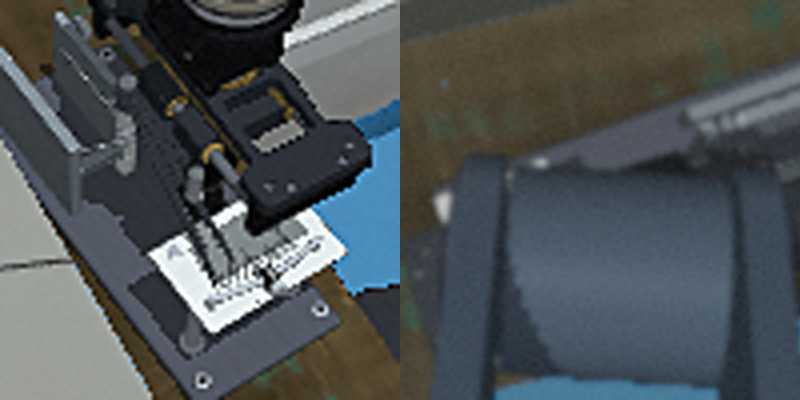

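Call:
move_arm(rows=[2.5,0.9,0,0,0,0,1,2.5,0.9,0,0,0,0,1,0,0,0,0,0,0,1])

```text
time: 6.4
position: [0.4562, 0.0991, 0.1236]
tool_rot: [-0.166, 0.986, -0.0, 0.0]
ft_force: [-0.5, -0.6, 0.5]
grip_width: 0.0005
```

```bash
python3 look.py 7
```

```text
6.4 [0.4562 0.0991 0.1236] [-0.4643 -0.6041  0.5254]
mount xy 0.0023553169094304087 0.09219789089282587
side telltale_pin 0.58 [330.1, 195.3] [0.4748 0.1045 0.128 ]
side telltale_tip 0.58 [342.2, 217.9] [0.4576 0.1644 0.11  ]
side pointer_tip 0.82 [337.7, 215.8] [0.4649 0.1506 0.1   ]
side mark 0.51 [348.9, 220.1] [0.4407 0.1685 0.1   ]
```

View pics/l7.png

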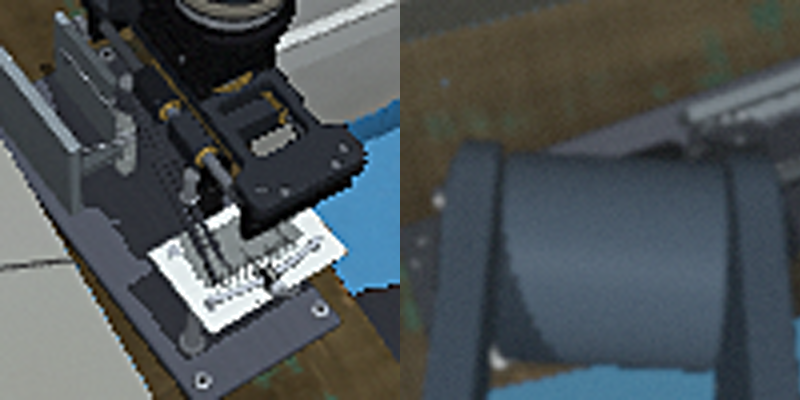

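Call:
move_arm(rows=[1.4,0.5,0,0,0,0,1,1.4,0.5,0,0,0,0,1,0,0,0,0,0,0,1])

```text
time: 7.2
position: [0.4587, 0.1001, 0.1235]
tool_rot: [-0.166, 0.986, 0.0, 0.0]
ft_force: [0.7, 1.6, 0.4]
grip_width: 0.0007
```

```bash
python3 look.py 8
```

```text
7.2 [0.4587 0.1001 0.1235] [0.7304 1.5725 0.3896]
mount xy 0.005009419945928661 0.09227021652008627
side telltale_pin 0.53 [328.1, 199.9] [0.4829 0.1168 0.128 ]
side telltale_tip 0.71 [339.0, 216.4] [0.4643 0.1586 0.11  ]
side pointer_tip 0.98 [339.8, 220.3] [0.463  0.1643 0.1   ]
side mark 0.58 [346.7, 216.5] [0.4433 0.1573 0.1   ]
top telltale_pin 0.29 [413.2, 213.0] [ 0.5003 -0.0594  0.128 ]
```

View pics/l8.png

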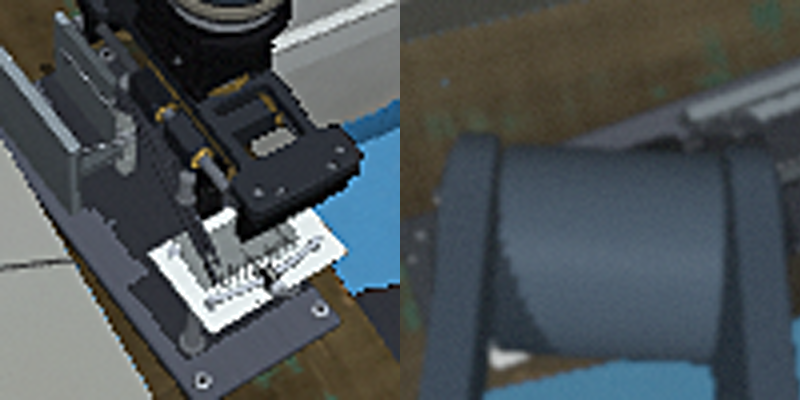

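Nearly closed; push in small steps while watching the force.

Call:
move_arm(rows=[1,0.3,0,0,0,0,1,1,0.3,0,0,0,0,1,0,0,0,0,0,0,1])

```text
time: 8.0
position: [0.4606, 0.1006, 0.1235]
tool_rot: [-0.166, 0.986, 0.0, 0.0]
ft_force: [0.8, 0.2, 0.3]
grip_width: 0.0007
```

Call:
move_arm(rows=[1,0.3,0,0,0,0,1,0,0,0,0,0,0,1])

```text
time: 8.2
position: [0.4613, 0.1009, 0.1235]
tool_rot: [-0.166, 0.986, -0.0, -0.0]
ft_force: [-1.5, -0.0, -0.0]
grip_width: 0.0004
```

```bash
python3 look.py 9
```

```text
8.2 [0.4613 0.1009 0.1235] [-1.546  -0.0448 -0.0143]
mount xy 0.007709578447918433 0.09216092004049775
side telltale_tip 0.57 [336.7, 219.6] [0.4721 0.1663 0.11  ]
side pointer_tip 0.58 [339.6, 219.0] [0.4626 0.1606 0.1   ]
side mark 0.61 [348.6, 216.9] [0.439  0.1594 0.1   ]
top mark 0.65 [207.1, 225.4] [0.4597 0.4017 0.1   ]
```

View pics/l9.png

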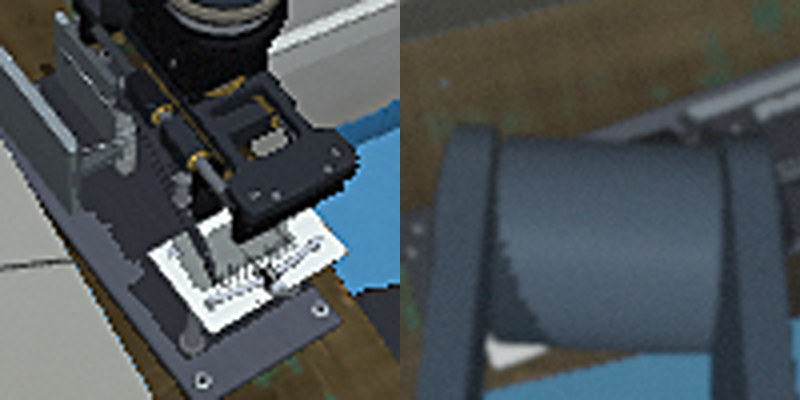

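Call:
move_arm(rows=[1,0.3,0,0,0,0,1,0,0,0,0,0,0,1])

```text
time: 8.9
position: [0.4616, 0.101, 0.1234]
tool_rot: [-0.166, 0.986, -0.0, -0.001]
ft_force: [-3.2, -1.8, 1.7]
grip_width: 0.0005
```

Call:
move_arm(rows=[1,0.3,0,0,0,0,1,0,0,0,0,0,0,1])

```text
time: 9.1
position: [0.4619, 0.1012, 0.1234]
tool_rot: [-0.167, 0.986, -0.0, -0.002]
ft_force: [-4.1, -3.8, 2.7]
grip_width: 0.0005
```

Call:
move_arm(rows=[-8,-3,0,0,0,0,1,-14,-5,0,0,0,0,1,-14,-5,10,0,0,0,1,-5,10,40,0,0,0,1,6,20,40,0,0,0,1,6,20,40,0,0,0,1,0,0,0,0,0,0,1,0,0,0,0,0,0,1,0,0,0,0,0,0,1])

```text
time: 10.0
position: [0.4336, 0.1383, 0.2526]
tool_rot: [-0.166, 0.986, 0.0, -0.001]
ft_force: [0.8, -0.8, 0.3]
grip_width: 0.0003
```

```bash
python3 - <<'E'
from h import *
np.set_printoptions(precision=4,suppress=True)
o=robot.get_obs();print(o['time'],o['position'],o['tool_rot'],o['ft_force'])
c=wrist('w10.png')
i=cv2.imread('pics/w10.png')[140:260,180:380]; cv2.imwrite('pics/w10z.png',cv2.resize(i,None,fx=4,fy=4,interpolation=cv2.INTER_CUBIC))
for t,h in HS.items():
    for r in robot.spot_point('wrist',t)[:1]: print(t,r['conf'],r['at'],atz(c,r['at'],h))
c=snap('side','s10.png')
for t,h in HS.items():
    for r in robot.spot_point('side',t)[:1]: print(t,r['conf'],r['at'],atz(c,r['at'],h))
E
```

```text
10.0 [0.4336 0.1383 0.2526] [-0.1662  0.9861  0.0002 -0.0008] [ 0.8282 -0.7877  0.3411]
face_plate 0.8 [209.4, 174.2] [0.4888 0.0106 0.    ]
thumb_button 0.86 [110.7, 177.4] [ 0.5005 -0.068   0.08  ]
mirror 0.65 [168.5, 180.4] [ 0.4972 -0.0221  0.045 ]
pointer_tip 0.71 [329.6, 220.8] [0.4639 0.1646 0.1   ]
telltale_pin 0.66 [271.6, 218.0] [0.4694 0.1071 0.128 ]
telltale_tip 0.65 [324.2, 223.4] [0.4648 0.1587 0.11  ]
mark 0.51 [329.5, 192.1] [0.4347 0.154  0.1   ]
loupe 0.87 [248.1, 150.4] [0.4421 0.0501 0.    ]
face_plate 0.63 [316.1, 197.3] [0.4893 0.0218 0.    ]
thumb_button 0.58 [304.5, 159.3] [ 0.5065 -0.0584  0.08  ]
pointer_tip 0.9 [337.2, 218.6] [0.4682 0.1583 0.1   ]
telltale_pin 0.62 [328.7, 197.6] [0.4798 0.1105 0.128 ]
telltale_tip 0.57 [339.4, 216.0] [0.4631 0.1577 0.11  ]
mark 0.48 [340.6, 217.7] [0.4592 0.1575 0.1   ]
loupe 0.68 [331.9, 200.4] [0.4474 0.0415 0.    ]
```

View pics/w10z.png

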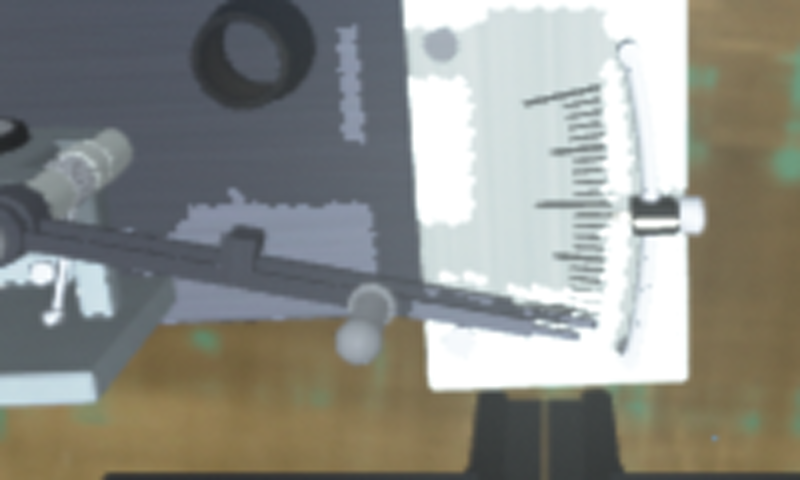

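```bash
python3 - <<'E'
from h import *
np.set_printoptions(precision=4,suppress=True)
c=wrist('w11.png')
z=lambda u,v,h:atz(c,(180+(u+.5)/4-.5,140+(v+.5)/4-.5),h)[:2]
S=np.array([.4847,.0114])
P={'ptr':z(596,322,.1),'tt':z(578,336,.11),'m_in':z(632,215,.1),'m_out':z(678,216,.1),'m_top':z(655,203,.1),'m_bot':z(655,232,.1),'m_in103':z(632,215,.104),'pin':z(358,344,.138),'pinmid':z(365,320,.126)}
for n,p in P.items():
    d=p-S; print(n,p,np.hypot(*d),np.arctan2(-d[0],d[1]))
# depth at clip
for v in range(198,240,6): print(v,[world(c,(180+u/4,140+v/4)).round(4) for u in(640,655,670)])
E
```

```text
ptr [0.4651 0.1638] 0.1536384297946474 0.127961333098187
tt [0.4667 0.1591] 0.14879045826195836 0.12144688715752396
m_in [0.4347 0.1626] 0.15920252958282943 0.3191520567131136
m_out [0.4312 0.1737] 0.17090220644718948 0.318618068742981
m_top [0.4299 0.167 ] 0.16494944870575065 0.3388635783766374
m_bot [0.4371 0.1697] 0.16528936676441522 0.2923582931870729
m_in103 [0.4337 0.1619] 0.15890591090497744 0.3264642063488034
pin [0.475  0.1074] 0.09652168987787935 0.10115058778065315
pinmid [0.4737 0.1071] 0.09630608757320275 0.11481717300298062
198 [array([0.4289, 0.1625, 0.1053]), array([0.4276, 0.166 , 0.1054]), array([0.4263, 0.1695, 0.1059])]
204 [array([0.43  , 0.1628, 0.1067]), array([0.429 , 0.1666, 0.1056]), array([0.4275, 0.1699, 0.1069])]
210 [array([0.4314, 0.1634, 0.1068]), array([0.4302, 0.1669, 0.1066]), array([0.4294, 0.1708, 0.105 ])]
216 [array([0.4328, 0.1639, 0.107 ]), array([0.4316, 0.1674, 0.1071]), array([0.4301, 0.1707, 0.1081])]
222 [array([0.4344, 0.1645, 0.1064]), array([0.4332, 0.1681, 0.1064]), array([0.4319, 0.1715, 0.1068])]
228 [array([0.436 , 0.1651, 0.1061]), array([0.4346, 0.1686, 0.1065]), array([0.4337, 0.1724, 0.1052])]
234 [array([0.439 , 0.1667, 0.1001]), array([0.4399, 0.1719, 0.0919]), array([0.4386, 0.1756, 0.0919])]
```

```bash
python3 - <<'E'
import cv2
i=cv2.imread('pics/w11.png')[170:230,300:370]; cv2.imwrite('pics/w11z.png',cv2.resize(i,None,fx=10,fy=10,interpolation=cv2.INTER_NEAREST)[:600])
E
```

```text
(no output)
```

View pics/w11z.png

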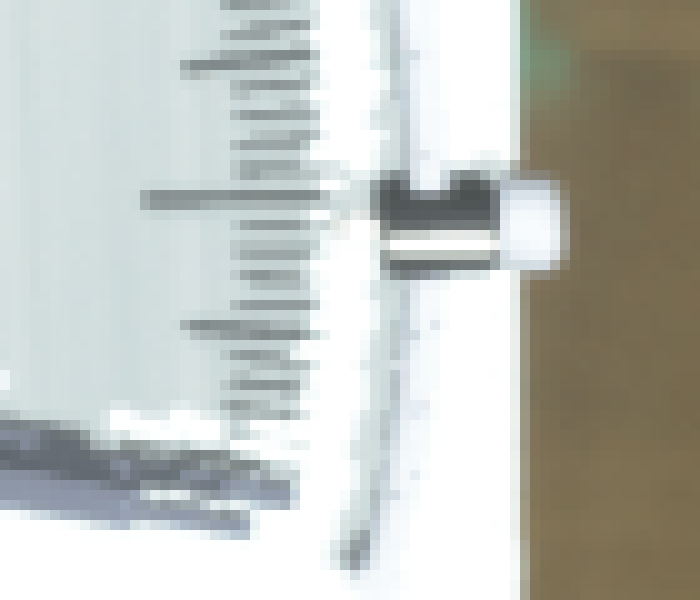

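```bash
python3 - <<'E'
from h import *
np.set_printoptions(precision=4,suppress=True)
c=wrist('w12.png')
S=np.array([.4847,.0114])
for n,u,v,h in [('in',338,193.7,.107),('mid',344,193.7,.107),('in',338,193.7,.1),('mid',344,193.7,.1),('top',344,188.2,.107),('bot',344,196.7,.107),('ptr',328.5,218.5,.1),('tt',324.3,221.7,.11)]:
    p=atz(c,(u,v),h)[:2];d=p-S;print(n,h,p,np.hypot(*d),np.arctan2(-d[0],d[1]))
print(world(c,(340,194)),world(c,(344,194)),world(c,(327,218)))
E
```

```text
in 0.107 [0.4331 0.1619] 0.1590706653667134 0.3300580622319574
mid 0.107 [0.4312 0.1675] 0.1650351457256325 0.3302019912169886
in 0.1 [0.4349 0.163 ] 0.15959681397720002 0.317237161902687
mid 0.1 [0.4329 0.1688] 0.1656959501163699 0.31785573476854423
top 0.107 [0.4259 0.1655] 0.16496086290869022 0.3645468625338458
bot 0.107 [0.4341 0.1686] 0.1651588847379872 0.3113385380375021
ptr 0.1 [0.4634 0.163 ] 0.15312574238463128 0.1395538511193496
tt 0.11 [0.4646 0.1586] 0.1485180173815031 0.13565968661561434
[0.4333 0.1642 0.1048] [0.4316 0.1677 0.1065] [0.4635 0.1614 0.0997]
```

Call:
move_arm(rows=[6,-36.5,0,0,0,0,1,6,-36.5,0,0,0,0,1,6,-36.5,0,0,0,0,1,6,-36.5,0,0,0,0,1,6,-36.5,0,0,0,0,1,6,-36.5,0,0,0,0,1,0,0,-30,0,0,0,1,0,0,-35,0,0,0,1,0,0,-35,0,0,0,1,0,0,-30,0,0,0,1,0,0,0,0,0,0,1,0,0,0,0,0,0,1])

```text
time: 12.2
position: [0.4706, -0.0805, 0.1236]
tool_rot: [-0.166, 0.986, 0.0, -0.0]
ft_force: [-0.0, -0.6, 0.3]
grip_width: 0.0004
```

```bash
sed -i 's/top=(290,170,430,275)/top=(290,170,395,275)/' look.py; python3 look.py 13
```

```text
12.2 [ 0.4706 -0.0805  0.1236] [-0.0117 -0.5999  0.2839]
mount xy -0.04390761604247406 -0.08198231882493254
side telltale_pin 0.43 [328.1, 194.6] [0.4792 0.1014 0.128 ]
side telltale_tip 0.44 [337.6, 219.6] [0.47   0.1667 0.11  ]
side pointer_tip 0.83 [337.9, 219.1] [0.4668 0.16   0.1   ]
side mark 0.57 [346.6, 217.3] [0.4442 0.1595 0.1   ]
top telltale_pin 0.68 [338.0, 223.1] [0.4737 0.103  0.128 ]
top telltale_tip 0.66 [310.8, 226.6] [0.4641 0.1633 0.11  ]
top mark 0.55 [393.7, 219.4] [ 0.4855 -0.0222  0.1   ]
```

View pics/l13.png

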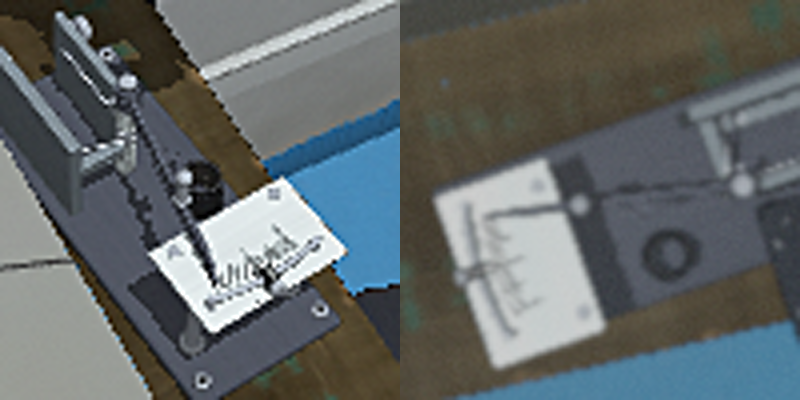

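Call:
move_arm(rows=[0,0,-25,0,0,0,1,0,0,-20,0,0,0,1,0,0,-4,0,0,0,1,4,0.9,0,0,0,0,1,4,1.3,0,0,0,0,1,4,1.3,0,0,0,0,1,0,0,0,0,0,0,1,0,0,0,0,0,0,1])

```text
time: 13.5
position: [0.4829, -0.077, 0.075]
tool_rot: [-0.167, 0.986, -0.0, 0.0]
ft_force: [0.8, 0.7, -0.1]
grip_width: 0.0004
```

```bash
python3 look.py 14; python3 - <<'E'
from h import *
c=wrist('w14.png');o=robot.get_obs();print(o['ft_force'])
E
```

```text
13.5 [ 0.4829 -0.077   0.075 ] [ 0.7803  0.7029 -0.0806]
mount xy -0.03112711136313582 -0.08272351327788478
side telltale_pin 0.47 [327.3, 196.8] [0.4827 0.1075 0.128 ]
side telltale_tip 0.43 [336.2, 218.5] [0.4726 0.163  0.11  ]
side pointer_tip 0.56 [338.2, 219.0] [0.466  0.1599 0.1   ]
side mark 0.44 [347.9, 217.6] [0.4412 0.161  0.1   ]
top telltale_pin 0.7 [338.7, 221.4] [0.4775 0.1015 0.128 ]
top telltale_tip 0.7 [311.2, 227.9] [0.4612 0.1623 0.11  ]
top mark 0.54 [317.6, 236.5] [0.442  0.1478 0.1   ]
[ 0.11226405 -0.1520589   0.33323869]
```

View pics/w14.png

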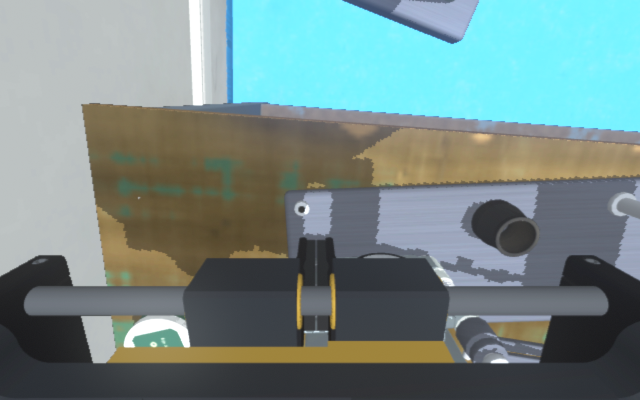

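Clear of everything; the mirror's ring is right of and below the fingers. I advance until contact.

Call:
move_arm(rows=[2.8,1,0,0,0,0,1,2.8,1,0,0,0,0,1,0,0,0,0,0,0,1])

```text
time: 14.35
position: [0.4888, -0.075, 0.0746]
tool_rot: [-0.166, 0.986, -0.0, 0.0]
ft_force: [-0.8, -0.2, 0.7]
grip_width: 0.0005
```

Call:
move_arm(rows=[1.9,0.7,0,0,0,0,1,0,0,0,0,0,0,1])

```text
time: 14.55
position: [0.4896, -0.0743, 0.0745]
tool_rot: [-0.167, 0.986, 0.0, -0.001]
ft_force: [-1.0, -2.0, 1.0]
grip_width: 0.0004
```

Call:
move_arm(rows=[1.9,0.7,0,0,0,0,1,0,0,0,0,0,0,1])

```text
time: 14.75
position: [0.4912, -0.0739, 0.0745]
tool_rot: [-0.167, 0.986, -0.0, -0.001]
ft_force: [-3.4, -3.5, 1.0]
grip_width: 0.0008
```

Call:
move_arm(rows=[1.9,0.7,0,0,0,0,1,1.9,0.7,0,0,0,0,1,1.9,0.7,0,0,0,0,1,0.9,0.3,0,0,0,0,1,0,0,0,0,0,0,1,0,0,0,0,0,0,1])

```text
time: 15.35
position: [0.4981, -0.0724, 0.0745]
tool_rot: [-0.167, 0.986, -0.001, -0.001]
ft_force: [-4.3, -6.1, 0.4]
grip_width: 0.0006
```

```bash
python3 look.py 15
```

```text
15.35 [ 0.4981 -0.0724  0.0745] [-4.2819 -6.086   0.4478]
mount xy -0.015254670172802952 -0.08351265240791897
side telltale_pin 0.56 [331.7, 196.9] [0.472 0.11  0.128]
side telltale_tip 0.44 [344.5, 215.9] [0.4506 0.16   0.11  ]
side pointer_tip 0.87 [345.3, 217.2] [0.4473 0.1585 0.1   ]
side mark 0.45 [332.0, 194.0] [0.4632 0.0839 0.1   ]
top telltale_pin 0.56 [337.7, 228.1] [0.4628 0.1033 0.128 ]
top telltale_tip 0.71 [314.0, 232.1] [0.452  0.1557 0.11  ]
top mark 0.5 [313.8, 236.6] [0.4416 0.1564 0.1   ]
```

View pics/l15.png

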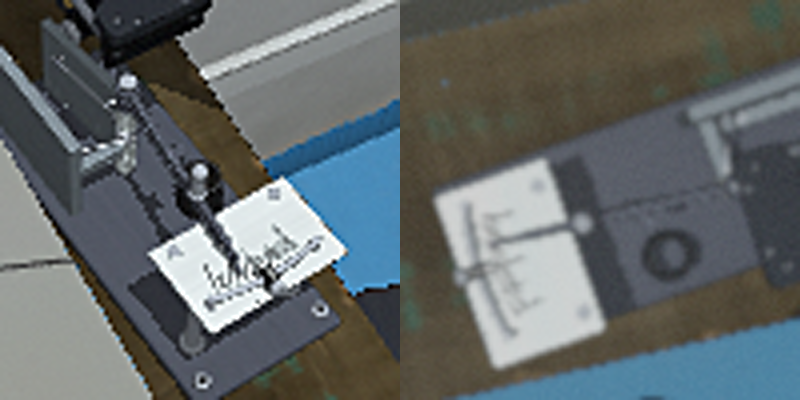

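Call:
move_arm(rows=[1.4,0.5,0,0,0,0,1,1.4,0.5,0,0,0,0,1,0.5,0.2,0,0,0,0,1,0,0,0,0,0,0,1,0,0,0,0,0,0,1])

```text
time: 16.35
position: [0.5014, -0.0715, 0.0745]
tool_rot: [-0.167, 0.986, -0.001, -0.001]
ft_force: [-3.8, -7.9, 0.4]
grip_width: 0.0004
```

```bash
python3 look.py 16; python3 - <<'E'
import cv2,numpy as np
a=cv2.imread('pics/side16.png')[195:245,325:375];b=cv2.imread('pics/top16.png')[210:260,295:345]
cv2.imwrite('pics/z16.png',np.hstack([cv2.resize(x,(400,400),interpolation=cv2.INTER_CUBIC) for x in(a,b)]))
E
```

```text
16.35 [ 0.5014 -0.0715  0.0745] [-3.8243 -7.8777  0.3627]
mount xy -0.011880250648507907 -0.08375526925771237
side telltale_pin 0.63 [332.0, 191.0] [0.467  0.0929 0.128 ]
side telltale_tip 0.7 [318.4, 196.7] [0.5013 0.0911 0.11  ]
side pointer_tip 0.65 [344.6, 216.9] [0.4488 0.1573 0.1   ]
side mark 0.6 [348.4, 217.5] [0.4399 0.161  0.1   ]
top telltale_pin 0.7 [342.7, 231.7] [0.4553 0.0923 0.128 ]
top telltale_tip 0.44 [314.4, 238.2] [0.4385 0.1544 0.11  ]
top mark 0.36 [315.2, 237.6] [0.4394 0.1531 0.1   ]
```

View pics/z16.png

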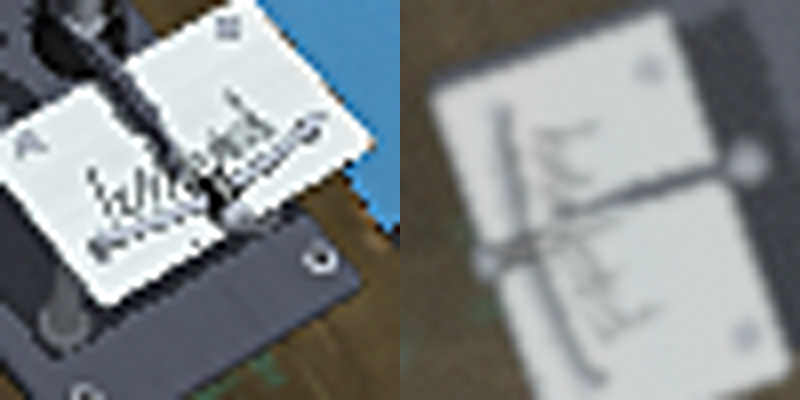

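Call:
move_arm(rows=[0.9,0.35,0,0,0,0,1,0.5,0.2,0,0,0,0,1,0,0,0,0,0,0,1,0,0,0,0,0,0,1,0,0,0,0,0,0,1])

```text
time: 17.35
position: [0.5027, -0.0711, 0.0745]
tool_rot: [-0.167, 0.986, -0.001, -0.001]
ft_force: [-4.8, -8.5, 0.3]
grip_width: 0.0004
```

```bash
python3 look.py 17; python3 - <<'E'
import cv2,numpy as np
a=cv2.imread('pics/side17.png')[195:245,325:375];b=cv2.imread('pics/top17.png')[210:260,295:345]
cv2.imwrite('pics/z17.png',np.hstack([cv2.resize(x,(400,400),interpolation=cv2.INTER_CUBIC) for x in(a,b)]))
E
```

```text
17.35 [ 0.5027 -0.0711  0.0745] [-4.8182 -8.4934  0.3128]
mount xy -0.010465702808904749 -0.08380343145588118
side telltale_pin 0.52 [335.3, 195.4] [0.4621 0.1075 0.128 ]
side telltale_tip 0.67 [349.0, 215.1] [0.4391 0.1601 0.11  ]
side pointer_tip 0.74 [349.0, 215.6] [0.437  0.1559 0.1   ]
side mark 0.42 [346.6, 218.8] [0.4453 0.1637 0.1   ]
top telltale_pin 0.58 [339.2, 234.6] [0.4488 0.0997 0.128 ]
top telltale_tip 0.51 [313.2, 238.3] [0.4382 0.1571 0.11  ]
top mark 0.53 [318.6, 238.4] [0.4378 0.1454 0.1   ]
```

View pics/z17.png

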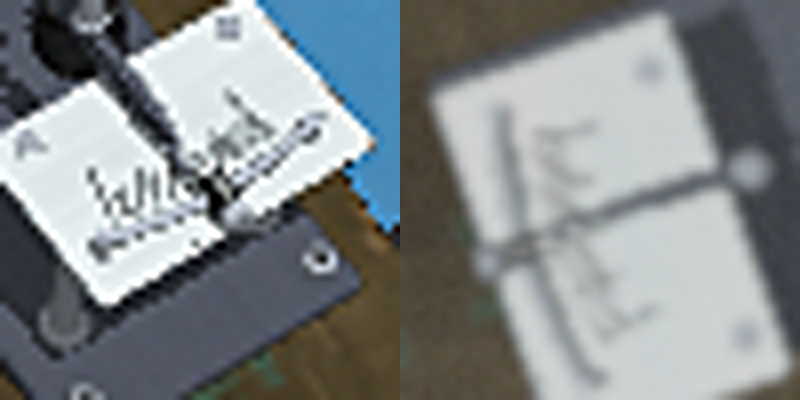

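Call:
move_arm(rows=[-3.8,-1.3,0,0,0,0,1,-3.8,-1.3,0,0,0,0,1,-3.8,-1.3,0,0,0,0,1,-3.8,-1.3,0,0,0,0,1,-4,-1.4,0,0,0,0,1,-12,-4,0,0,0,0,1,-6,-2,40,0,0,0,1,0,30,45,0,0,0,1,0,45,45,0,0,0,1,0,45,30,0,0,0,1,0,45,20,0,0,0,1,0,40,0,0,0,0,1])

```text
time: 19.05
position: [0.4672, 0.1095, 0.2423]
tool_rot: [-0.166, 0.986, -0.0, 0.004]
ft_force: [1.2, 0.0, -0.6]
grip_width: 0.0008
```

Call:
move_arm(rows=[0,15,0,0,0,0,1,-15,0,0,0,0,0,1,0,0,0,0,0,0,1,0,0,0,0,0,0,1])

```text
time: 19.45
position: [0.4508, 0.1226, 0.2392]
tool_rot: [-0.166, 0.986, 0.0, 0.0]
ft_force: [0.2, -0.2, 0.0]
grip_width: 0.0003
```

```bash
python3 - <<'E'
from h import *
np.set_printoptions(precision=4,suppress=True)
o=robot.get_obs();print(o['time'],o['position'],o['tool_rot'],o['ft_force'])
c=wrist('w18.png')
np.savez('w18.npz',R=c['R'],t=c['t'],K=c['camera_matrix'])
i=cv2.imread('pics/w18.png')[150:240,255:375]; cv2.imwrite('pics/w18z.png',cv2.resize(i,None,fx=6.6,fy=6.6,interpolation=cv2.INTER_CUBIC))
for t,h in HS.items():
    for r in robot.spot_point('wrist',t)[:1]: print(t,r['conf'],r['at'],atz(c,r['at'],h))
E
```

```text
19.45 [0.4508 0.1226 0.2392] [-0.1663  0.9861  0.      0.0002] [ 0.213  -0.1802  0.0083]
thumb_button 0.78 [119.3, 165.4] [ 0.497  -0.0703  0.08  ]
mirror 0.66 [178.9, 171.4] [ 0.4956 -0.0241  0.045 ]
pointer_tip 0.75 [352.5, 214.8] [0.4633 0.1659 0.1   ]
telltale_pin 0.55 [289.0, 195.7] [0.4564 0.1    0.128 ]
telltale_tip 0.87 [347.6, 195.3] [0.4436 0.1521 0.11  ]
mark 0.71 [351.8, 183.9] [0.4341 0.1538 0.1   ]
loupe 0.91 [264.1, 144.9] [0.444  0.0532 0.    ]
```

View pics/w18z.png

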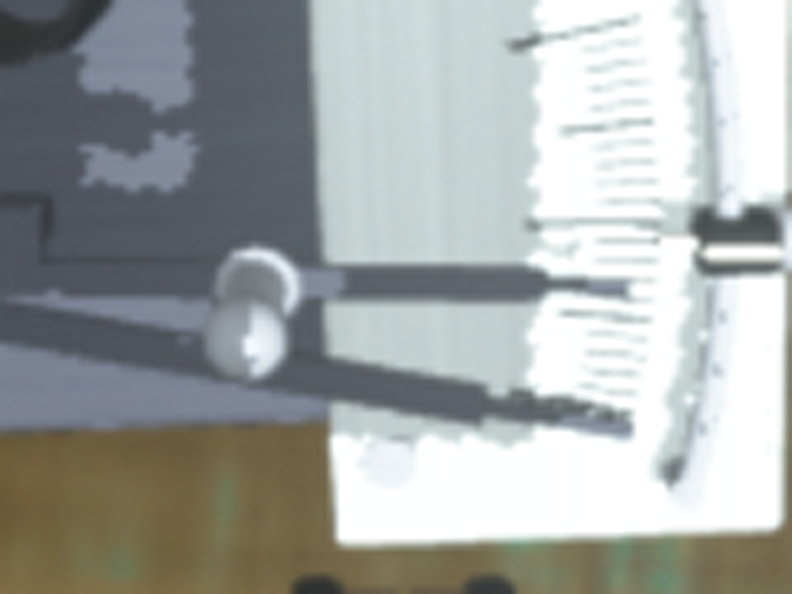

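```bash
python3 - <<'E'
from h import *
np.set_printoptions(precision=4,suppress=True)
d=np.load('w18.npz');c=dict(R=d['R'],t=d['t'],camera_matrix=d['K'])
S=np.array([.4847,.0114])
for n,u,v,h in [('tt tip',630,289,.11),('tt mid',450,283,.111),('ptr tip',630,427,.1),('ptr',470,403,.1),('idx in',703,252,.107),('idx mid',740,252,.107),('idx in',703,252,.1),('clip top',740,208,.107),('clip bot',740,272,.107),('clip topL',740,208,.095)]:
    p=atz(c,(255+(u+.5)/6.6-.5,150+(v+.5)/6.6-.5),h)[:2];e=p-S;print(n,h,p,np.hypot(*e),np.arctan2(-e[0],e[1]))
E
```

```text
tt tip 0.11 [0.4411 0.1536] 0.14876872641517355 0.2976152428253336
tt mid 0.111 [0.4484 0.1291] 0.12313972853057746 0.2996107906185525
ptr tip 0.1 [0.4636 0.1634] 0.15341072792251143 0.137905431010453
ptr 0.1 [0.4679 0.1394] 0.12909295887873118 0.1306176349829555
idx in 0.107 [0.4332 0.1621] 0.1592511752508715 0.3290600133347493
idx mid 0.107 [0.4315 0.1671] 0.16453379364484938 0.3292162076131779
idx in 0.1 [0.4347 0.1637] 0.16029264378048838 0.31716321193185604
clip top 0.107 [0.4255 0.1647] 0.16432227196864466 0.368561316037162
clip bot 0.107 [0.4343 0.1682] 0.16471589279984636 0.31121069114452893
clip topL 0.095 [0.4277 0.1675] 0.16619841523022116 0.3500319048810743
```

Call:
move_arm(rows=[4,-34,0,0,0,0,1,4,-34,0,0,0,0,1,4,-34,0,0,0,0,1,4,-34,0,0,0,0,1,4,-34,0,0,0,0,1,4,-32,0,0,0,0,1,0,0,-35,0,0,0,1,0,0,-40,0,0,0,1,0,0,-40,0,0,0,1,0,0,-25,0,0,0,1,0,0,0,0,0,0,1,0,0,0,0,0,0,1])

```text
time: 21.1
position: [0.4752, -0.0795, 0.0993]
tool_rot: [-0.166, 0.986, 0.0, -0.0]
ft_force: [-0.3, -0.4, 0.5]
grip_width: 0.0007
```

Call:
move_arm(rows=[0,0,-15,0,0,0,1,0,0,-9.8,0,0,0,1,0,0,0,0,0,0,1,5,1.8,0,0,0,0,1,5,1.8,0,0,0,0,1,3.5,1.2,0,0,0,0,1,3,1,0,0,0,0,1,3,1,0,0,0,0,1,3,1,0,0,0,0,1,2.5,1,0,0,0,0,1,2,0.7,0,0,0,0,1,0,0,0,0,0,0,1])

```text
time: 22.3
position: [0.5016, -0.0711, 0.0746]
tool_rot: [-0.167, 0.986, -0.001, -0.001]
ft_force: [-3.9, -7.6, 2.8]
grip_width: 0.0005
```

```bash
python3 look.py 19
```

```text
22.3 [ 0.5016 -0.0711  0.0746] [-3.901  -7.6073  2.8206]
mount xy -0.01152558797142319 -0.08344216146397841
side telltale_pin 0.44 [331.7, 191.8] [0.4683 0.0951 0.128 ]
side telltale_tip 0.57 [347.0, 213.0] [0.4423 0.1532 0.11  ]
side pointer_tip 0.58 [346.2, 214.9] [0.4434 0.1525 0.1   ]
side mark 0.38 [347.1, 216.0] [0.442  0.1561 0.1   ]
top telltale_pin 0.72 [339.2, 230.4] [0.4579 0.0999 0.128 ]
top telltale_tip 0.51 [315.2, 239.1] [0.4365 0.1526 0.11  ]
top mark 0.39 [316.0, 238.7] [0.437  0.1513 0.1   ]
```

Need x_m −8.5: 3.0 mm more.

Call:
move_arm(rows=[1,0.35,0,0,0,0,1,1,0.35,0,0,0,0,1,0.5,0.2,0,0,0,0,1,0,0,0,0,0,0,1,0,0,0,0,0,0,1])

```text
time: 23.3
position: [0.5036, -0.0705, 0.0746]
tool_rot: [-0.167, 0.986, -0.001, -0.001]
ft_force: [-5.0, -8.0, 1.7]
grip_width: 0.0004
```

```bash
python3 look.py 20; python3 - <<'E'
import cv2,numpy as np
a=cv2.imread('pics/side20.png')[195:245,325:375];b=cv2.imread('pics/top20.png')[210:260,295:345]
cv2.imwrite('pics/z20.png',np.hstack([cv2.resize(x,(400,400),interpolation=cv2.INTER_CUBIC) for x in(a,b)]))
E
```

```text
23.3 [ 0.5036 -0.0705  0.0746] [-5.0093 -7.966   1.7142]
mount xy -0.009411817691953872 -0.0835140553314391
side telltale_pin 0.56 [335.8, 192.7] [0.4588 0.0998 0.128 ]
side telltale_tip 0.63 [347.1, 213.8] [0.4427 0.1555 0.11  ]
side pointer_tip 0.77 [351.1, 213.5] [0.4302 0.1511 0.1   ]
side mark 0.42 [347.7, 214.5] [0.4394 0.1521 0.1   ]
top telltale_pin 0.3 [361.1, 225.4] [0.4702 0.0526 0.128 ]
top telltale_tip 0.68 [314.1, 235.9] [0.4436 0.1553 0.11  ]
top mark 0.6 [317.8, 237.3] [0.4403 0.1473 0.1   ]
```

View pics/z20.png

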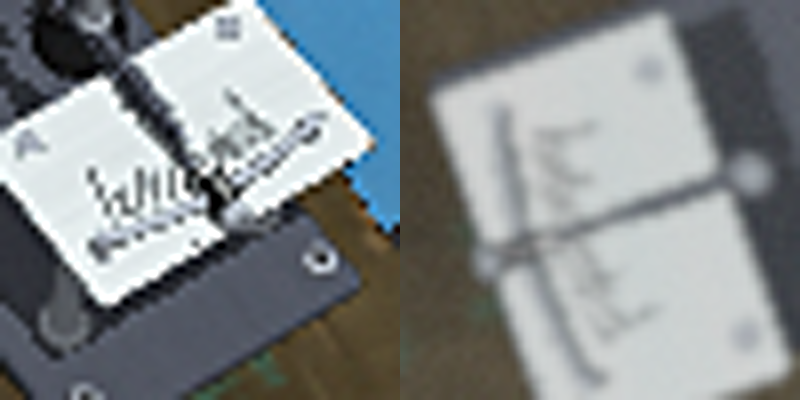

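Nearly aligned; 0.9 mm more, then hold.

Call:
move_arm(rows=[0.9,0.3,0,0,0,0,1,0,0,0,0,0,0,1,0,0,0,0,0,0,1,0,0,0,0,0,0,1,0,0,0,0,0,0,1])

```text
time: 24.3
position: [0.5045, -0.0702, 0.0746]
tool_rot: [-0.167, 0.986, -0.001, -0.001]
ft_force: [-4.2, -7.4, 2.9]
grip_width: 0.0005
```

Call:
move_arm(rows=[-3.8,-1.3,0,0,0,0,1,-3.8,-1.3,0,0,0,0,1,-3.8,-1.3,0,0,0,0,1,-3.8,-1.3,0,0,0,0,1,-4,-1.4,0,0,0,0,1,-12,-4,0,0,0,0,1,-6,-2,40,0,0,0,1,0,30,45,0,0,0,1,0,45,45,0,0,0,1,0,45,30,0,0,0,1,0,45,20,0,0,0,1,0,40,0,0,0,0,1])

```text
time: 25.5
position: [0.4696, 0.1103, 0.2422]
tool_rot: [-0.166, 0.986, -0.0, 0.004]
ft_force: [1.3, -0.4, -0.7]
grip_width: 0.0005
```

Call:
move_arm(rows=[0,15,0,0,0,0,1,-15,0,0,0,0,0,1,0,0,0,0,0,0,1,0,0,0,0,0,0,1])

```text
time: 25.9
position: [0.453, 0.1234, 0.2391]
tool_rot: [-0.166, 0.986, 0.0, 0.0]
ft_force: [-0.1, -0.2, 0.4]
grip_width: 0.0004
```

```bash
python3 - <<'E'
from h import *
np.set_printoptions(precision=4,suppress=True)
o=robot.get_obs();print(o['time'],o['position'],o['tool_rot'],o['ft_force'])
c=wrist('w21.png')
np.savez('w21.npz',R=c['R'],t=c['t'],K=c['camera_matrix'])
i=cv2.imread('pics/w21.png')[150:240,255:375]; cv2.imwrite('pics/w21z.png',cv2.resize(i,None,fx=6.6,fy=6.6,interpolation=cv2.INTER_CUBIC))
for t,h in HS.items():
    for r in robot.spot_point('wrist',t)[:1]: print(t,r['conf'],r['at'],atz(c,r['at'],h))
E
```

```text
25.9 [0.453  0.1234 0.2391] [-0.1663  0.9861  0.      0.0002] [-0.0762 -0.1766  0.3515]
face_plate 0.87 [222.7, 164.4] [0.4867 0.0118 0.    ]
thumb_button 0.96 [120.0, 163.7] [ 0.4972 -0.0691  0.08  ]
mirror 0.93 [178.9, 168.6] [ 0.4947 -0.0239  0.045 ]
pointer_tip 0.7 [350.9, 213.7] [0.465  0.1647 0.1   ]
telltale_pin 0.67 [293.1, 191.3] [0.4536 0.1029 0.128 ]
telltale_tip 0.77 [349.9, 190.1] [0.4404 0.1532 0.11  ]
mark 0.69 [352.2, 186.8] [0.4389 0.156  0.1   ]
loupe 0.85 [262.4, 142.0] [0.4435 0.051  0.    ]
```

View pics/w21z.png

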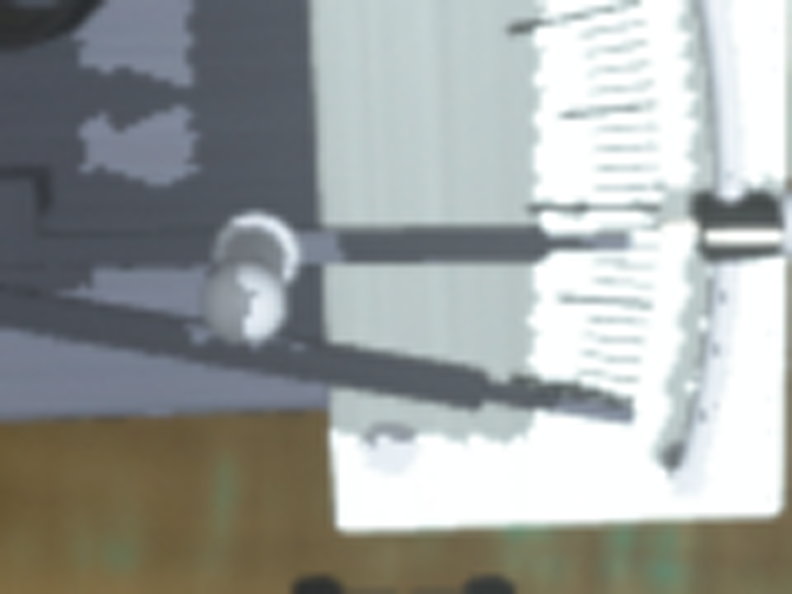

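```bash
python3 - <<'E'
from h import *
np.set_printoptions(precision=4,suppress=True)
d=np.load('w21.npz');c=dict(R=d['R'],t=d['t'],camera_matrix=d['K'])
S=np.array([.4847,.0114])
for n,u,v,h in [('tt tip',630,241,.11),('tt mid',450,243,.111),('ptr tip',632,410,.1),('ptr',470,387,.1),('idx in',706,237,.107),('idx mid',740,237,.107),('idx in',706,237,.1),('clip bot',740,256,.107)]:
    p=atz(c,(255+(u+.5)/6.6-.5,150+(v+.5)/6.6-.5),h)[:2];e=p-S;print(n,h,p,np.hypot(*e),np.arctan2(-e[0],e[1]))
E
```

```text
tt tip 0.11 [0.4367 0.1519] 0.14846112276569243 0.3291268202472914
tt mid 0.111 [0.4451 0.1279] 0.12305857938167973 0.3279446594545267
ptr tip 0.1 [0.4632 0.1635] 0.15356552349652933 0.140447753393829
ptr 0.1 [0.4677 0.1393] 0.12906079626851202 0.13194009737019646
idx in 0.107 [0.4333 0.1625] 0.15959524576630427 0.32812331334640676
idx mid 0.107 [0.4317 0.1671] 0.1644364453481245 0.3282946578342411
idx in 0.1 [0.4347 0.1641] 0.160645438705613 0.31658812306488976
clip bot 0.107 [0.4343 0.1681] 0.16460981241370298 0.3112655442205919
```

```bash
python3 - <<'E'
from rig import robot
print(robot.hand_in())
E
```

```text
the job is handed in; nothing more can be done
None
```

I handed the job in at about 26 s of the 48 s, with the tell-tale left standing at the set mark. The hand-in reports no verdict, so what follows is from my own checks.

**What I did:**
- **Tell-tale:** I pushed it back by its pin until it met the resting pointer. The force rose to about 5.5 N against the hard stop, and a wrist picture showed the two hands lined up.
- **First press:** I pressed the thumb button and released it. The wrist picture showed the tell-tale about 0.02–0.03 rad short of the mark, roughly 3–5 mm.
- **Second press:** I went about 2 mm further at the button, held it for about 0.5 s at roughly 9 N sideways, and let the plate spring back.

**Last checks (wrist picture, arm clear of everything):**
- **Tell-tale against mark:** the tell-tale stands at 0.329 rad and the mark's index at 0.328 rad, which is less than 1 mm apart. This takes the white index to be on top of the clip, 107 mm up. If it is at 100 mm instead, the tell-tale is about 2 mm past the mark, still within 5 mm.
- **Pointer:** its tip is back within about 0.5 mm of its position after the first release. The rest readings taken before any press scatter by a few mm but agree.
- **Mirror and clip:** the fingers stayed above and outside the mirror, and the clip reads within about 0.5 mm of its earlier place.
- **Other objects:** I moved near nothing else, but I did not measure the tweezers, tin or note pad again.

**Where readings disagreed:** the network points, mainly for the mark and the tell-tale tip, were off by up to about 10 mm, with a few finding the wrong thing. I relied on zoomed wrist pictures for the final angles. My estimate of plate angle from finger travel was also about 0.03 rad too high on the first press, which is why it fell short.

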